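Roll the vision-chart drum back to its first chart

TASK

The rotating vision-chart drum was left turned forward after the last person's test. Tip its orange-handled pawl back until it rests clear of the ratchet wheel, roll the drum back by its ribs until the red rib lines up with the black line scribed on the white index block, then tip the pawl over again so that it drops into the teeth there and holds the drum. Leave everything else on the desk where it is.

Things in the scene. Friction and masses are not known exactly. Their poses are not given: they have to be found in the camera images.
- unit: ivory frame of the chart-drum unit, fixed: base plate 210 (x) by 250 mm (y), side plates at y = -88 and +88 mm. Origin on the desk below the middle of the drum's level axle. Unit x: across the axle, roughly away from the robot; y: along the axle; z: up. Every x, y below is in this frame. Behind the pawl a plate ear (x -105 to -30, y 84 to 92 mm) rises to 0.21 m; only the pawl is higher
- axle (a point): middle of the drum's axle line (along unit y), 105 mm above the desk. Drum: y -78 to +78 mm, eight flat white chart cards (flats 66, corners 71 mm from the axle line). Fixed on the same axle: a steel ratchet wheel outside the +y side plate (y 95 to 107 mm, 16 saw teeth, tips at 56 mm from the axle line) and a black hand knob, 60 mm across, at y -124 to -104 mm
- drum (a joint): turn of the drum, rad: 0 with the red rib straight up at the line; positive = forward = drum top to unit +x, red rib leaning to +x by this angle. Starts at 0.45 to 1.25. Pawl in the teeth: it turns forward only (backward play under 0.39; 0.08 at the line). Pawl clear: both ways, against about 0.1 N m of friction, and it stays where left. No stop marks the line (it rolls on to -0.8)
- red_rib (a point): middle of the outer edge of the red rib. At each of the drum's eight corners a straight rib runs along its full length, 4 mm thick, standing out radially to 84 mm from the axle line (189 mm above the desk when upright); ribs are 45 degrees apart, about 60 mm from edge to edge, one red, seven bare aluminium. Any rib may be pushed from above with the closed fingers
- index_line (a point): drum-side end of the black line, 2 mm wide, scribed along unit y on top of the white index block (52 by 22 mm, top 191 mm above the desk, y -104 to -82 mm) on the -y side plate. The line lies straight above the axle, at x = 0; the red rib's end passes 4 mm from it
- pawl (a joint): turn of the pawl, rad: 0 with its nose at the bottom between two teeth, 0.16 on the tip of a tooth; grows as the orange handle is tipped to unit -x (away from the wheel, robot's side) and the nose rises; 1.25 when tipped right back on its rest pin. It turns freely, balances at about 0.62 and falls by its own weight to one end or the other, so it stays back until tipped over again
- pawl_pin (a point): the pin on which the pawl turns, along unit y, at x = -52, y = 101 mm, 171 mm above the desk, near the top of the unit's +y end. The pawl: a dark steel nose arm 58 mm long reaching to the top of the ratchet wheel, and a lever 58 mm long with the orange handle
- pawl_knob (a point): middle of the pawl's orange handle, a cylinder 16 mm thick, 54 mm long along unit y (y 95 to 149 mm, this point at 122), 58 mm from the pawl pin. Pawl down: leans 28 degrees to +x of upright (x -25 mm, 222 mm high); right back: leans 44 degrees to -x (x -92 mm, 213 mm high). Tips with under 1 N pushed along x; free room on both sides of it
- headset: bystander: audiometer headset, orange and blue cups, black band, about 190 by 190 mm, 75 mm high, loose on the desk; leave alone
- dynamometer: bystander: grip dynamometer, black dial and aluminium handles, 165 by 100 mm, 30 mm high, loose, beside the unit's +y end; leave alone
- occluder: bystander: black eye-cover paddle, 185 mm long, 6 mm thick, loose, on the unit's -x side, robot's side; leave alone
- response_box: bystander: ivory push-button box with two yellow keys, 100 by 50 by 25 mm, loose, beside the unit's -y end; leave alone
- sanitizer: bystander: clear hand-sanitizer bottle, 60 mm across, 150 mm high, loose, near the unit's +x, -y corner; leave alone
- pen_cup: bystander: empty grey cup, 72 mm across, 95 mm high, loose; leave alone

How it is judged (in metres and radians):
On the way, in this order (a step that is already met when the one before it is completed fails the run):
1. the pawl is tipped back clear of the ratchet wheel, before the drum is rolled back (value of joint pawl above 0.9 rad and value of joint drum above 0.25 rad), for 0.2 s.
2. with the pawl still back, the drum is rolled back until the red rib stands at the scribed line (value of joint pawl above 0.9 rad and value of joint drum between -0.045 and 0.045 rad), for 0.3 s.
At the end, for the whole second after the job is handed in: the red rib stands at the scribed line (drum within 0.045 rad, 3.8 mm at the rib's edge, either way), the pawl lies down between two teeth (pawl below 0.07 rad), and both are still (value of joint drum between -0.045 and 0.045 rad and value of joint pawl below 0.07 rad and velocity of joint drum between -0.05 and 0.05 rad/s and velocity of joint pawl between -0.05 and 0.05 rad/s); the robot touches nothing.
It fails at once if another thing on the desk is pushed more than 20 mm from its place (distance of any of headset, dynamometer, occluder, response_box, sanitizer, pen_cup from where it was at the start of the episode above 0.02 m).
It also fails if it takes over 61 s, if anything falls off the work surface, if the arm or the gripper's body presses on something with over 40 N, if the wrist force passes 120 N, or if a joint passes its speed limit or range.

ROBOT

A 6-joint arm with a two-finger parallel gripper is mounted at the origin on the work surface. World frame = base frame: x ahead of the robot, y to its left, z up, the work surface at z = 0. Lengths are in m, angles in degrees, forces in N, time in s.
With the tool pointing down it reaches from about 0.4 to 0.825 m from the base axis. Payload 7 kg.
Tool frame: the origin (TCP) lies midway between the tips of the shut fingers; the grasp point (between the pads) lies 19 mm behind it; z points along the fingers, y is the line along which they close (so a half turn about z gives the same grasp; the last joint's range is limited). The gripper opens to 88 mm and grips with 3 to 60 N. Pads are 19 mm wide; open, the fingers measure 130 mm over their backs; the gripper's body (78 mm by 193 mm) begins 47 mm behind the grasp point.
Start: joints at [-48.123, 20.546, 0.682, 0, -70.136, -16.507], TCP at [0.289, -0.61, 0.227] pointing down, gripper open.
Joint ranges: [-176.03, 176.03], [-82.01, 121.73], [-58.28, 71.71], [-173.87, 95.51], [-174.79, -0.11], [-173.66, 173.66]. Speed limits (degrees/s): [136.94, 136.94, 172.46, 180, 180, 180].

INTERFACE

Orientations are given as [roll, pitch, yaw] about the fixed x, y, z axes, in that order (R = Rz(yaw) Ry(pitch) Rx(roll)).
In Python, from plant import r gives the robot as it stands. The module is installed in compiled form; this text tells all that it offers.
- The arm moves only by the tool play_rows, never from a script. Its argument "rows" is a list of rows, each an object with "slide": the shift along the tool's x, y, z as a fraction of full scale, a list of three; "delta_rot": the turn, a rotation vector about the tool's x, y, z as a fraction of full scale, a list of three; "fingers": the opening, from -1 (shut) to 1 (fully open). In form: [{"slide": [x, y, z], "delta_rot": [rx, ry, rz], "fingers": fingers}, ...]. A call has 1 to 8 rows; each row shifts and turns the commanded pose from where the row before left it, along the tool's axes as they then stand; what a row does not reach is not made up. Full scale, the value 1, is 0.15 m for a shift and 0.08 rad for a turn. A row lasts 1/8 s, in which the tool goes at most 62.5 mm and 10.7 degrees, less where a joint would pass 70% of its speed; a pose out of reach is approached as far as the arm can. A call with a number of a shift or a turn outside -1 to 1 is refused whole. A call with a gripper value outside its range is refused whole. The fingers move at their own pace and stop on an object; "squeeze" is the grip in N (left out, the last holds). Time passes only in rows, so rows that do not move let the fingers close. It gives the time, the measured TCP pose, the force, the opening and the grip force at its end, in the units of the state.
- r.get_state(): the state, without advancing time (a new reading comes with each control period).
- r.capture(name): name is "side" or "top" or "wrist"; returns a dict with "image" (400x640x3 uint8, blue, green, red), "fx", "fy", "cx", "cy" (pixels), "distortion" ([k1, k2, p1, p2, k3] as OpenCV has them; the pictures are not rectified), "R" (3x3) and "t" (3): a world point X has camera coordinates R X + t; the wrist camera has in their place "T_tool_cam" (4x4, takes a point from camera to tool coordinates, whose origin is the TCP and whose axes are the flange's). Camera axes: x right, y down, z forward; pixel columns grow to the right and rows downward; lengths in m; the calibration is good to about 2 mm. A picture is of the moment at which its call begins: read the wrist's pose just before it. There is no depth.
- r.close_job(): hands the job in; it is judged then, once.
The state is a dict: "time_s": time; "joints": joint angles; "qd": joint speeds; "joint_torque": joint torques, N m; "tcp_pos": TCP position; "eef_rot": TCP orientation; "contact_force": force on the tool from outside, world axes, zero at the start; "moment": the same for the moment, N m; "gripper_width": finger opening in m; "gripper_force": force on a finger pad.
Only numpy, scipy, OpenCV 4.12 (cv2) and the standard library are available. Lean on these libraries where they do the work, as an engineer would, in place of code of your own. Each camera call takes 0.05 s, during which the arm holds its last target. There are 200 camera calls.

## Working session

There is one attempt and no reset: what is moved stays moved. The work goes in short steps, Python scripts to look and compute and a tool call to move; the robot and the scene stay as the last step left them, time stands still between calls to the robot, and variables do not carry over. Pictures are saved under pics/ and viewed, at most 10 in all, crops included, and the job is handed in when it is done.

Besides the shell and the picture viewer there is one more tool, called after "Call:" by a JSON object that holds its "fn" and its "kwargs". play_rows: Moves the arm, as the interface text tells. Shift numbers are shares of 0.15 m and turn numbers shares of 0.08 rad, none past 1 either way. Its arguments: {"type":"object","properties":{"rows":{"type":"array"},"squeeze":{"type":"number"}},"required":["rows"]}

```bash
mkdir -p pics; cat > h.py <<'E'
import numpy as np, cv2, pickle
from plant import r
def snap(n,f):
    s=r.get_state(); c=r.capture(n); c['state']=s
    cv2.imwrite(f'pics/{f}.png',c['image']); pickle.dump(c,open(f'pics/{f}.pkl','wb')); return c
def load(f): return pickle.load(open(f'pics/{f}.pkl','rb'))
def K(c): return np.array([[c['fx'],0,c['cx']],[0,c['fy'],c['cy']],[0,0,1.]])
def proj(c,X):
    return cv2.projectPoints(np.array(X,float).reshape(-1,3),cv2.Rodrigues(np.array(c['R']))[0],np.array(c['t'],float),K(c),np.array(c['distortion'],float))[0].reshape(-1,2)
def ray(c,uv,z):
    p=cv2.undistortPoints(np.array([[uv]],float),K(c),np.array(c['distortion'],float))[0,0]
    R=np.array(c['R']);t=np.array(c['t']); o=-R.T@t; d=R.T@np.array([p[0],p[1],1]); return o+d*(z-o[2])/d[2]
E
python3 - <<'E'
from h import *
a=snap('top','top0');b=snap('side','side0')
for c in(a,b): print(-np.array(c['R']).T@np.array(c['t']),c['fx'])
print(r.get_state())
E
```

```text
[0.43772877 0.00191161 1.38045876] 462.72441192525474
[-0.12709065  0.63204462  0.9516796 ] 480.37732845139783
{'time_s': 0.1, 'joints': array([-4.81214351e+01,  2.05884853e+01,  6.39720955e-01, -1.74272761e-02,
       -7.01361503e+01, -1.65064079e+01]), 'qd': array([ 0.02296825, -0.09707422,  0.03425708,  0.02962862, -0.05213652,
        0.02849313]), 'joint_torque': array([-3.03513603e-03, -5.84163415e+01,  2.93753350e+01,  7.01548934e+00,
        1.01879545e-02, -4.48532705e-05]), 'tcp_pos': array([ 0.28901939, -0.60951545,  0.22570963]), 'eef_rot': array([ 1.7991393e+02, -8.4198981e-03, -1.5463377e+02]), 'contact_force': array([0.01640219, 0.47694903, 0.18428316]), 'moment': array([-0.02385795, -0.00807476,  0.00670323]), 'gripper_force': 0.0, 'gripper_width': 0.08779819925122552}
```

View pics/top0.png

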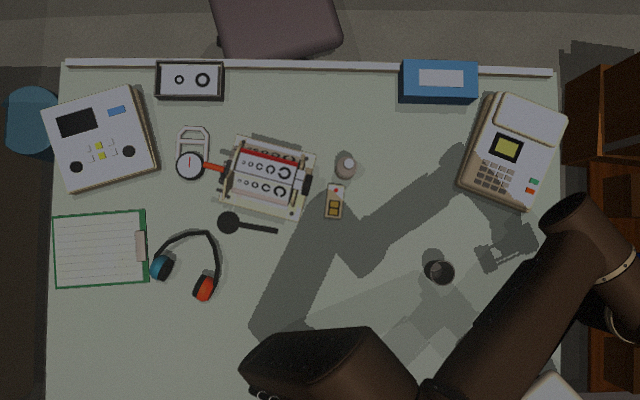

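View pics/side0.png

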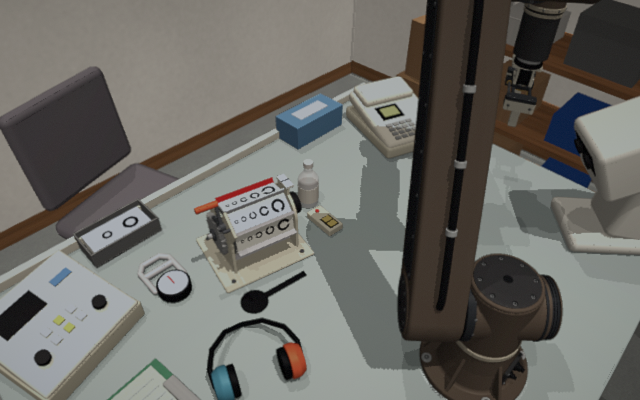

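Top picture: the unit is at about (268,178), with its orange handle at (215,167) pointing left (+y) and the red rib at (275,158). Next I'll take enlarged crops to get accurate positions.

```bash
python3 - <<'E'
from h import *
a=load('top0')['image'][125:230,195:330]; b=load('side0')['image'][170:290,185:320]
cv2.imwrite('pics/ca.png',np.clip(cv2.resize(a,None,fx=5.5,fy=5.5,interpolation=cv2.INTER_CUBIC)*1.5,0,255))
cv2.imwrite('pics/cb.png',np.clip(cv2.resize(b,None,fx=5,fy=5,interpolation=cv2.INTER_CUBIC)*1.2,0,255))
E
```

```text
[ WARN:0@0.325] global loadsave.cpp:1063 imwrite_ Unsupported depth image for selected encoder is fallbacked to CV_8U.
```

View pics/ca.png

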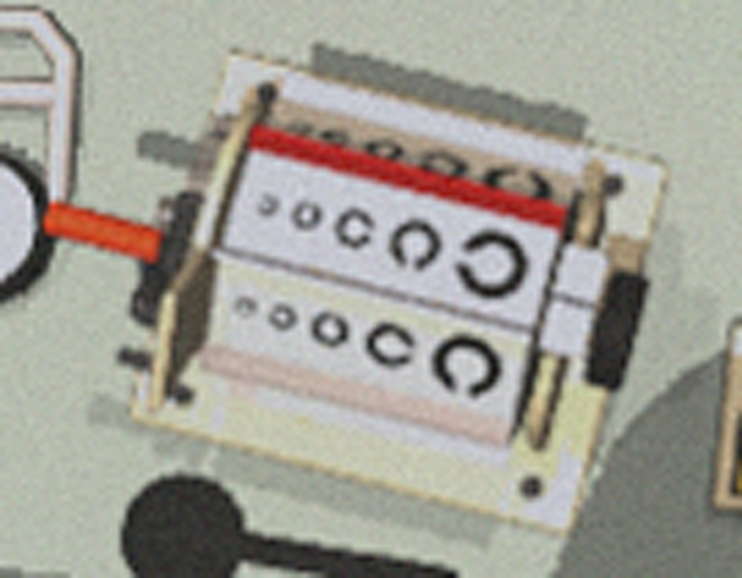

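View pics/cb.png

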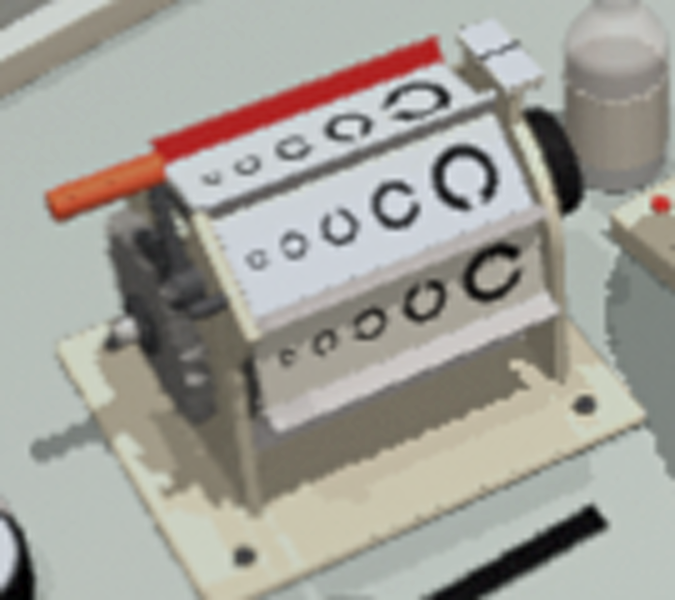

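```bash
cat > fit.py <<'E'
from h import *
from scipy.optimize import least_squares
T=load('top0');S=load('side0')
tp=lambda u,v:(195+u/5.5,125+v/5.5); sp=lambda u,v:(185+u/5,170+v/5)
def pts(p):
    x,y,w,bz,th=p
    rib=lambda yy:[.084*np.sin(th),yy,.105+.084*np.cos(th)]
    t=[[0,-.082,.191],[0,-.104,.191],[.105,.125,bz],[.105,-.125,bz],[-.105,-.125,bz],[-.105,.125,bz],[-.025,.149,.222],rib(.078),rib(-.078)]
    s=[[0,-.082,.191],[0,-.104,.191],[.105,.125,bz],[-.105,.125,bz],[-.105,-.125,bz],[-.025,.149,.222],rib(.078),rib(-.078)]
    c,n=np.cos(w),np.sin(w);R=np.array([[c,-n,0],[n,c,0],[0,0,1]])
    return np.array(t)@R.T+[x,y,0],np.array(s)@R.T+[x,y,0]
ot=np.array([tp(*q) for q in[(555,294),(597,303),(232,52),(667,160),(570,528),(133,412),(45,218),(258,126),(570,207)]])
os_=np.array([sp(*q) for q in[(480,57),(522,45),(60,347),(205,602),(645,415),(55,203),(155,140),(437,38)]])
def res(p):
    a,b=pts(p); return np.r_[(proj(T,a)-ot).ravel(),(proj(S,b)-os_).ravel()]
f=least_squares(res,[.55,.15,-.2,.01,.7],loss='soft_l1')
print(f.x,f.cost);print(res(f.x).reshape(-1,2).round(1))
np.save('pose.npy',f.x)
c,n=np.cos(f.x[2]),np.sin(f.x[2])
U=lambda x,y:np.array([f.x[0]+c*x-n*y,f.x[1]+n*x+c*y])
for n_,q in dict(knob=(-.025,.122),knobback=(-.092,.122),line=(0,-.082)).items():print(n_,U(*q))
E
python3 fit.py
```

```text
[ 0.59115647  0.1131208  -0.2405855   0.00389534  0.53564525] 22.027684554874753
[[-1.7 -0. ]
 [-1.1  0.5]
 [ 1.2 -0. ]
 [ 2.3  1.4]
 [ 2.   2.2]
 [ 0.5  1.8]
 [-0.1 -1.3]
 [-2.2 -0.1]
 [-1.5  0.3]
 [-0.3 -0.5]
 [-0.9 -1. ]
 [ 1.  -1.5]
 [ 3.8  1.2]
 [ 2.9 -1. ]
 [-1.7 -0. ]
 [-1.3 -0.7]
 [-0.9 -1.3]]
knob [0.5959456  0.23756382]
knobback [0.5308753 0.253528 ]
line [0.57161822 0.03348252]
```

```bash
sed -i 's/x,y,w,bz,th=p/x,y,w,bz,th,bx,by=p/; s/\[.55,.15,-.2,.01,.7\]/[.55,.15,-.2,.01,.7,0,0]/; s/\([-]\?\).105,\([-]\?\).125,bz/\1.105+bx,\2.125+by,bz/g' fit.py; python3 fit.py
```

```text
[ 0.58894356  0.11087449 -0.23838698 -0.00072196  0.57696623  0.00574975
  0.00863159] 8.399593561921785
[[-0.8  0.8]
 [-0.2  1.3]
 [-0.2 -1.4]
 [ 0.7 -0.3]
 [ 0.5  0.3]
 [-0.7  0.1]
 [ 0.7 -0.3]
 [-1.  -0.1]
 [-0.4  0.1]
 [ 1.  -0.6]
 [ 0.3 -1.1]
 [-1.4 -0.4]
 [ 1.2  2.2]
 [ 0.2 -0.1]
 [-0.2  0. ]
 [-0.4 -0.8]
 [-0.2 -1.4]]
knob [0.59345909 0.23532773]
knobback [0.52835384 0.25114881]
line [0.56958045 0.03119344]
```

Call:
{"fn": "play_rows", "kwargs": {"rows": [{"slide": [0, 0, -0.1], "delta_rot": [0, 0, 1], "fingers": -1}, {"slide": [0, 0, -0.1], "delta_rot": [0, 0, 1], "fingers": -1}, {"slide": [0, 0, -0.1], "delta_rot": [0, 0, 1], "fingers": -1}, {"slide": [0, 0, -0.1], "delta_rot": [0, 0, 1], "fingers": -1}, {"slide": [0, 0, -0.1], "delta_rot": [0, 0, 1], "fingers": -1}, {"slide": [0, 0, -0.1], "delta_rot": [0, 0, 1], "fingers": -1}, {"slide": [0, 0, -0.1], "delta_rot": [0, 0, 1], "fingers": -1}, {"slide": [0, 0, -0.1], "delta_rot": [0, 0, 1], "fingers": -1}]}}

```text
time_s: 1.1
tcp_pos: [0.2891, -0.6097, 0.3465]
eef_rot: [180.0, -0.0, 168.5]
contact_force: [0.1, -0.7, 0.4]
gripper_width: 0.0132
gripper_force: 0.0
```

```bash
cat >> h.py <<'E'
from scipy.spatial.transform import Rotation as Ro
def U(x,y,z):
    p=np.load('pose.npy');c,n=np.cos(p[2]),np.sin(p[2]);return np.array([p[0]+c*x-n*y,p[1]+n*x+c*y,z])
def go(*q):
    s=r.get_state();R=Ro.from_euler('xyz',s['eef_rot'],degrees=True)
    D=Ro.from_euler('xyz',[180,0,180+np.degrees(np.load('pose.npy')[2])],degrees=True)
    X=U(*q); print('world',X.round(4),'tool shift/0.15',(R.inv().apply(X-s['tcp_pos'])/.15).round(3),'if-aligned',(D.inv().apply(X-s['tcp_pos'])/.15).round(3),'rot/0.08',((R.inv()*D).as_rotvec()/.08).round(2))
E
python3 - <<'E'
from h import *
s=r.get_state();print(s['time_s'],s['tcp_pos'],s['eef_rot'],s['joints'])
go(.02,.128,.35)
print(np.array(r.capture('wrist')['T_tool_cam']).round(3))
E
```

```text
1.1 [ 0.28913348 -0.60967673  0.3465178 ] [ 1.79958736e+02 -3.49972390e-02  1.68549804e+02] [-4.81209954e+01  1.80119482e+01  1.22780738e+01 -1.22566100e-02
 -8.43188401e+01 -5.33279944e+01]
world [0.6386 0.2305 0.35  ] tool shift/0.15 [-1.171  5.952 -0.02 ] if-aligned [-0.941  5.993 -0.023] rot/0.08 [ 0.01 -0.01  0.48]
[[ 0.    -0.965 -0.264  0.071]
 [ 1.     0.    -0.    -0.001]
 [ 0.    -0.264  0.965 -0.158]
 [ 0.     0.     0.     1.   ]]
```

Call:
{"fn": "play_rows", "kwargs": {"rows": [{"slide": [-0.06, 0.4, 0], "delta_rot": [0, 0, 0.48], "fingers": -1}, {"slide": [-0.06, 0.4, 0], "delta_rot": [0, 0, 0], "fingers": -1}, {"slide": [-0.06, 0.4, 0], "delta_rot": [0, 0, 0], "fingers": -1}, {"slide": [-0.06, 0.4, 0], "delta_rot": [0, 0, 0], "fingers": -1}, {"slide": [-0.06, 0.4, 0], "delta_rot": [0, 0, 0], "fingers": -1}, {"slide": [-0.06, 0.4, 0], "delta_rot": [0, 0, 0], "fingers": -1}, {"slide": [-0.06, 0.4, 0], "delta_rot": [0, 0, 0], "fingers": -1}, {"slide": [-0.06, 0.4, 0], "delta_rot": [0, 0, 0], "fingers": -1}]}}

```text
time_s: 2.15
tcp_pos: [0.4692, -0.1571, 0.3463]
eef_rot: [180.0, 0.0, 166.6]
contact_force: [1.7, 0.0, 0.0]
gripper_width: 0.0003
gripper_force: 0.0
```

Call:
{"fn": "play_rows", "kwargs": {"rows": [{"slide": [-0.06, 0.4, 0], "delta_rot": [0, 0, 0], "fingers": -1}, {"slide": [-0.06, 0.4, 0], "delta_rot": [0, 0, 0], "fingers": -1}, {"slide": [-0.06, 0.4, 0], "delta_rot": [0, 0, 0], "fingers": -1}, {"slide": [0, 0, 0], "delta_rot": [0, 0, 0], "fingers": -1}]}}

```text
time_s: 2.65
tcp_pos: [0.5381, 0.013, 0.345]
eef_rot: [-180.0, -0.1, 166.8]
contact_force: [0.1, -1.1, -0.8]
gripper_width: 0.0008
gripper_force: 0.0
```

```bash
python3 - <<'E'
from h import *
c=snap('wrist','w1'); print(c['state']['tcp_pos'],c['state']['eef_rot'])
go(.02,.128,.35)
cv2.imwrite('pics/w1b.png',np.clip(c['image']*1.4,0,255).astype(np.uint8))
E
```

```text
[0.53807754 0.01300447 0.34500116] [-1.79964256e+02 -1.10560893e-01  1.66807515e+02]
world [0.6386 0.2305 0.35  ] tool shift/0.15 [-0.321  1.577 -0.033] if-aligned [-0.31   1.579 -0.031] rot/0.08 [-0.01 -0.02  0.09]
```

View pics/w1b.png

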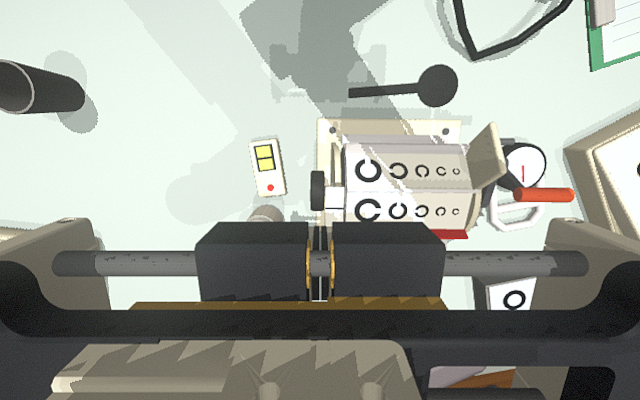

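The wrist view shows the unit, with the line near (335,198) and the handle end near (574,195). I'll enlarge it and compare against the projected fit.

```bash
cat >> h.py <<'E'
def world(c):
    s=c['state'];R=Ro.from_euler('xyz',s['eef_rot'],degrees=True).as_matrix();T=np.array(c['T_tool_cam'])
    Rc=R@T[:3,:3];o=s['tcp_pos']+R@T[:3,3]; c['R']=Rc.T;c['t']=-Rc.T@o;return c
E
python3 - <<'E'
from h import *
c=world(load('w1'))
print(proj(c,[U(0,-.082,.191),U(0,-.104,.191),U(-.025,.149,.222),U(-.105+.006,-.125+.009,0)]).round(1))
im=np.clip(c['image'][110:240,305:585]*1.3,0,255).astype(np.uint8)
cv2.imwrite('pics/w1c.png',cv2.resize(im[:,:],None,fx=2.8,fy=2.8,interpolation=cv2.INTER_CUBIC))
E
```

```text
[[341.6 206.9]
 [322.9 206.7]
 [564.8 194.7]
 [315.6 120.3]]
```

View pics/w1c.png

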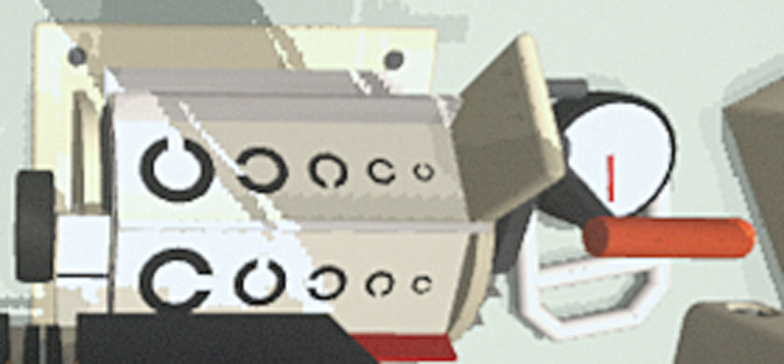

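The line is drawn at crop (57–108,275), about 1.5–2 mm from the prediction. The fit is good enough, so I'll shift the pose slightly and move to the handle's +x side.

```bash
python3 - <<'E'
from h import *
p=np.load('pose.npy');p[:2]=U(.0015,.002,0)[:2];np.save('pose.npy',p);print(p)
go(.025,.130,.208)
E
```

```text
[ 0.59087341  0.11246373 -0.23838698 -0.00072196  0.57696623  0.00574975
  0.00863159]
world [0.6459 0.2329 0.208 ] tool shift/0.15 [-0.366  1.604  0.913] if-aligned [-0.354  1.606  0.916] rot/0.08 [-0.01 -0.02  0.09]
```

Call:
{"fn": "play_rows", "kwargs": {"rows": [{"slide": [-0.09, 0.35, 0], "delta_rot": [0, 0, 0.09], "fingers": -1}, {"slide": [-0.09, 0.35, 0], "delta_rot": [0, 0, 0], "fingers": -1}, {"slide": [-0.09, 0.35, 0], "delta_rot": [0, 0, 0], "fingers": -1}, {"slide": [-0.08, 0.35, 0], "delta_rot": [0, 0, 0], "fingers": -1}, {"slide": [0, 0.2, 0], "delta_rot": [0, 0, 0], "fingers": -1}, {"slide": [0, 0, 0.3], "delta_rot": [0, 0, 0], "fingers": -1}, {"slide": [0, 0, 0.3], "delta_rot": [0, 0, 0], "fingers": -1}, {"slide": [0, 0, 0.3], "delta_rot": [0, 0, 0], "fingers": -1}]}}

```text
time_s: 3.7
tcp_pos: [0.6455, 0.2286, 0.2102]
eef_rot: [-180.0, -0.0, 166.1]
contact_force: [0.9, 0.3, 0.0]
gripper_width: 0.0002
gripper_force: 0.0
```

```bash
python3 - <<'E'
from h import *
print(r.get_state()['tcp_pos'],r.get_state()['contact_force'])
go(.025,.130,.208);go(-.068,.130,.208)
E
```

```text
[0.64552194 0.22858127 0.21015158] [0.93356073 0.29878836 0.01752742]
world [0.6459 0.2329 0.208 ] tool shift/0.15 [0.005 0.028 0.014] if-aligned [0.005 0.028 0.014] rot/0.08 [-0.   -0.   -0.06]
world [0.5555 0.2548 0.208 ] tool shift/0.15 [0.625 0.025 0.014] if-aligned [0.625 0.028 0.014] rot/0.08 [-0.   -0.   -0.06]
```

Call:
{"fn": "play_rows", "kwargs": {"rows": [{"slide": [0.1, 0.02, 0.01], "delta_rot": [0, 0, 0], "fingers": -1}, {"slide": [0.1, 0, 0], "delta_rot": [0, 0, 0], "fingers": -1}, {"slide": [0.1, 0, 0], "delta_rot": [0, 0, 0], "fingers": -1}, {"slide": [0.1, 0, 0], "delta_rot": [0, 0, 0], "fingers": -1}, {"slide": [0.1, 0, 0], "delta_rot": [0, 0, 0], "fingers": -1}, {"slide": [0.1, 0, 0], "delta_rot": [0, 0, 0], "fingers": -1}, {"slide": [0, 0, 0], "delta_rot": [0, 0, 0], "fingers": -1}, {"slide": [0, 0, 0], "delta_rot": [0, 0, 0], "fingers": -1}]}}

```text
time_s: 4.7
tcp_pos: [0.559, 0.2549, 0.2101]
eef_rot: [180.0, 0.0, 166.1]
contact_force: [0.9, 0.1, -0.1]
gripper_width: 0.0005
gripper_force: 0.0
```

Call:
{"fn": "play_rows", "kwargs": {"rows": [{"slide": [-0.15, 0, 0], "delta_rot": [0, 0, 0], "fingers": -1}, {"slide": [0, 0, -0.2], "delta_rot": [0, 0, 0], "fingers": -1}, {"slide": [0, 0, -0.2], "delta_rot": [0, 0, 0], "fingers": -1}, {"slide": [-0.2, 0, 0], "delta_rot": [0, 0, 0], "fingers": -1}, {"slide": [-0.2, -0.2, 0], "delta_rot": [0, 0, 0], "fingers": -1}, {"slide": [-0.15, -0.2, 0], "delta_rot": [0, 0, 0], "fingers": -1}, {"slide": [0, -0.2, 0], "delta_rot": [0, 0, 0], "fingers": -1}, {"slide": [0, -0.2, 0], "delta_rot": [0, 0, 0], "fingers": -1}]}}

```text
time_s: 5.7
tcp_pos: [0.6315, 0.1114, 0.2696]
eef_rot: [-180.0, -0.0, 166.1]
contact_force: [-0.3, 0.1, 0.2]
gripper_width: 0.0009
gripper_force: 0.0
```

```bash
python3 - <<'E'
from h import *
c=world(snap('wrist','w2')); s=c['state']; print(s['time_s'],s['tcp_pos'],s['eef_rot'])
print(proj(c,[U(0,-.082,.191),U(0,-.104,.191),U(-.092,.149,.213)]+[U(.084*np.sin(.577),y,.105+.084*np.cos(.577)) for y in(-.078,.078)]).round(1))
go(.075,0,.27);go(.075,0,.173)
cv2.imwrite('pics/w2b.png',np.clip(c['image']*1.4,0,255).astype(np.uint8))
E
```

```text
5.7 [0.63154168 0.11135868 0.26962505] [-1.79975126e+02 -3.30231012e-02  1.66066344e+02]
[[214.5 159.2]
 [188.8 159.3]
 [523.9  28.2]
 [229.7 205.1]
 [393.6 204.5]]
world [0.6638 0.0948 0.27  ] tool shift/0.15 [-0.238 -0.036  0.003] if-aligned [-0.238 -0.037  0.003] rot/0.08 [-0.01 -0.01 -0.07]
world [0.6638 0.0948 0.173 ] tool shift/0.15 [-0.239 -0.035  0.649] if-aligned [-0.238 -0.037  0.649] rot/0.08 [-0.01 -0.01 -0.07]
```

View pics/w2b.png

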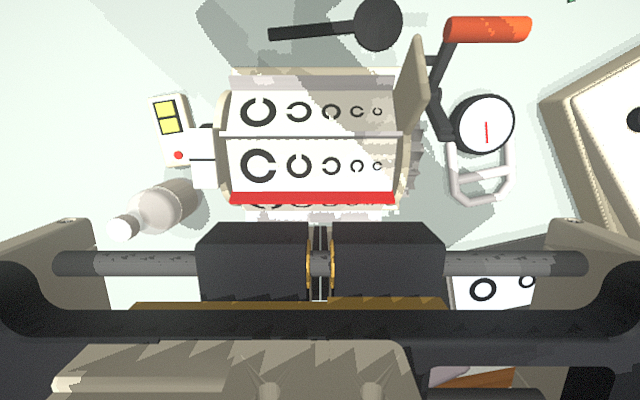

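The picture shows the pawl handle tipped back at (490,28), the line at (190–213,159) and the red rib's edge at row 204, which matches a drum angle of about 0.57. Next I roll the drum back by the red rib.

Call:
{"fn": "play_rows", "kwargs": {"rows": [{"slide": [-0.24, -0.03, 0], "delta_rot": [0, 0, 0], "fingers": -1}, {"slide": [0, 0, 0.3], "delta_rot": [0, 0, 0], "fingers": -1}, {"slide": [0, 0, 0.345], "delta_rot": [0, 0, 0], "fingers": -1}, {"slide": [0.065, 0, 0], "delta_rot": [0, 0, 0], "fingers": -1}, {"slide": [0.065, 0, -0.01], "delta_rot": [0, 0, 0], "fingers": -1}, {"slide": [0.065, 0, -0.01], "delta_rot": [0, 0, 0], "fingers": -1}, {"slide": [0.065, 0, -0.01], "delta_rot": [0, 0, 0], "fingers": -1}, {"slide": [0, 0, 0], "delta_rot": [0, 0, 0], "fingers": -1}]}}

```text
time_s: 6.75
tcp_pos: [0.6278, 0.1098, 0.1794]
eef_rot: [179.9, 0.1, 166.1]
contact_force: [-0.3, -0.3, -0.2]
gripper_width: 0.0004
gripper_force: 0.0
```

```bash
python3 - <<'E'
from h import *
s=r.get_state(); print(s['tcp_pos'],s['contact_force']); go(.016,0,.180)
E
```

```text
[0.62779742 0.10980694 0.17938666] [-0.33888181 -0.31924327 -0.20587749]
world [0.6064 0.1087 0.18  ] tool shift/0.15 [ 0.137 -0.041 -0.004] if-aligned [ 0.137 -0.041 -0.004] rot/0.08 [ 0.02  0.02 -0.04]
```

Call:
{"fn": "play_rows", "kwargs": {"rows": [{"slide": [0.07, 0, 0], "delta_rot": [0, 0, 0], "fingers": -1}, {"slide": [0.067, 0, 0], "delta_rot": [0, 0, 0], "fingers": -1}, {"slide": [0, 0, 0], "delta_rot": [0, 0, 0], "fingers": -1}, {"slide": [-0.1, 0, 0], "delta_rot": [0, 0, 0], "fingers": -1}, {"slide": [0, 0, -0.3], "delta_rot": [0, 0, 0], "fingers": -1}, {"slide": [-0.2, 0, -0.3], "delta_rot": [0, 0, 0], "fingers": -1}, {"slide": [-0.1, -0.1, 0], "delta_rot": [0, 0, 0], "fingers": -1}, {"slide": [0, 0, 0], "delta_rot": [0, 0, 0], "fingers": -1}]}}

```text
time_s: 7.75
tcp_pos: [0.6637, 0.0838, 0.2668]
eef_rot: [-180.0, -0.1, 166.0]
contact_force: [-0.4, 0.3, -1.2]
gripper_width: 0.0003
gripper_force: 0.0
```

```bash
python3 - <<'E'
from h import *
c=world(snap('wrist','w3')); s=c['state']; print(s['time_s'],s['tcp_pos'],s['contact_force'])
q=proj(c,[U(0,-.082,.191),U(0,-.104,.191)]+[U(.084*np.sin(t),-.078,.105+.084*np.cos(t)) for t in(-.1,0,.1,.2)]); print(q.round(1))
u,v=q[2].astype(int); print(u,v)
im=c['image'][v-35:v+35,u-45:u+55]
cv2.imwrite('pics/w3b.png',cv2.resize(np.clip(im*1.3,0,255).astype(np.uint8),None,fx=8,fy=8,interpolation=cv2.INTER_CUBIC))
E
```

```text
7.75 [0.66372571 0.08382019 0.26681904] [-0.4461986   0.29245325 -1.20883412]
[[231.9 113. ]
 [204.7 113.2]
 [236.8 102.2]
 [237.5 113. ]
 [238.5 123.7]
 [239.8 133.9]]
236 102
```

View pics/w3b.png

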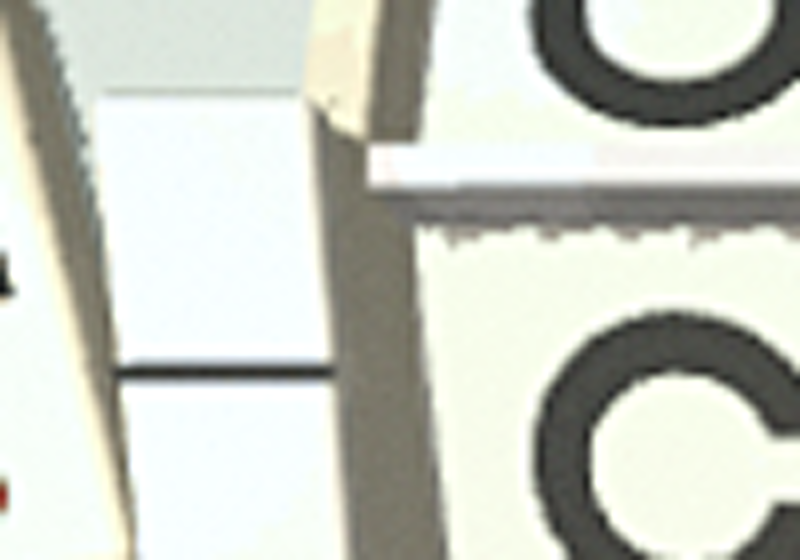

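The line is at row 113.5, as predicted (113). The rib at row 88 is the bare one next to the red, so the red rib is still ahead of the line. I'll measure its angle from colour.

```bash
cat >> h.py <<'E'
def redang(c,dv=0):
    im=c['image'].astype(int);b,g,rr=im[...,0],im[...,1],im[...,2]
    m=(rr>90)&(rr>2.2*g)&(rr>2.2*b); ts=np.arange(-.3,1.2,.002); out=[]
    for y in(-.07,-.04,-.01,.02):
        q=proj(c,[U(.084*np.sin(t),y,.105+.084*np.cos(t)) for t in ts])
        u=int(round(q[150,0])); col=np.where(m[:,u])[0]
        col=col[(col>q[0,1]-5)&(col<q[-1,1]+5)]
        if len(col): out.append((u,col.min(),col.max(),round(np.interp(col.min()-.5,q[:,1],ts),3),round(np.interp(col.max()+.5,q[:,1],ts),3)))
    print(out)
E
python3 - <<'E'
from h import *
c=world(load('w3')); redang(c)
ts=np.arange(-1,.2,.01);q=proj(c,[U(.084*np.sin(t),-.07,.105+.084*np.cos(t)) for t in ts])
print('alu edge', np.interp([85.5,87.6,90],q[:60:,1],ts[:60]) , np.interp([85.5,90],q[:,1],ts))
c2=world(load('w2')); redang(c2)
E
```

```text
[(247, np.int64(157), np.int64(165), np.float64(0.448), np.float64(0.567)), (284, np.int64(154), np.int64(164), np.float64(0.415), np.float64(0.556)), (321, np.int64(154), np.int64(165), np.float64(0.417), np.float64(0.573)), (358, np.int64(154), np.int64(164), np.float64(0.42), np.float64(0.561))]
alu edge [-0.41 -0.41 -0.41] [-0.25584441 -0.2132085 ]
[(229, np.int64(201), np.int64(201), np.float64(0.501), np.float64(0.516)), (264, np.int64(192), np.int64(203), np.float64(0.373), np.float64(0.552)), (299, np.int64(192), np.int64(203), np.float64(0.375), np.float64(0.554)), (334, np.int64(192), np.int64(203), np.float64(0.377), np.float64(0.556))]
```

The red rib is still at about 0.56, so the fingertip skimmed over it. I'll repeat with the tip lower.

```bash
python3 - <<'E'
from h import *
go(.07,0,.166)
E
```

```text
world [0.6589 0.0959 0.166 ] tool shift/0.15 [0.044 0.07  0.669] if-aligned [0.045 0.069 0.669] rot/0.08 [-0.01 -0.02 -0.08]
```

Call:
{"fn": "play_rows", "kwargs": {"rows": [{"slide": [0.01, 0.07, 0.3], "delta_rot": [0, 0, 0], "fingers": -1}, {"slide": [0, 0, 0.37], "delta_rot": [0, 0, 0], "fingers": -1}, {"slide": [0, 0, 0], "delta_rot": [0, 0, 0], "fingers": -1}, {"slide": [0, 0, 0], "delta_rot": [0, 0, 0], "fingers": -1}]}}

```text
time_s: 8.3
tcp_pos: [0.6648, 0.0959, 0.169]
eef_rot: [-180.0, 0.1, 166.1]
contact_force: [0.1, -0.4, 0.8]
gripper_width: 0.0005
gripper_force: 0.0
```

Call:
{"fn": "play_rows", "kwargs": {"rows": [{"slide": [0.06, 0, 0], "delta_rot": [0, 0, 0], "fingers": -1}, {"slide": [0.06, 0, -0.005], "delta_rot": [0, 0, 0], "fingers": -1}, {"slide": [0.06, 0, -0.015], "delta_rot": [0, 0, 0], "fingers": -1}, {"slide": [0, 0, 0], "delta_rot": [0, 0, 0], "fingers": -1}]}}

```text
time_s: 8.8
tcp_pos: [0.637, 0.1027, 0.1714]
eef_rot: [179.9, 0.0, 166.1]
contact_force: [0.4, 0.8, -0.2]
gripper_width: 0.0005
gripper_force: 0.0
```

```bash
python3 - <<'E'
from h import *
s=r.get_state(); print(s['tcp_pos'],s['contact_force']); go(.0365,0,.173);go(.016,0,.178)
E
```

```text
[0.63699477 0.10265515 0.17143394] [ 0.43087926  0.7827835  -0.18885193]
world [0.6263 0.1038 0.173 ] tool shift/0.15 [ 0.071 -0.009 -0.011] if-aligned [ 0.071 -0.009 -0.01 ] rot/0.08 [ 0.01  0.01 -0.05]
world [0.6064 0.1087 0.178 ] tool shift/0.15 [ 0.207 -0.01  -0.044] if-aligned [ 0.208 -0.009 -0.044] rot/0.08 [ 0.01  0.01 -0.05]
```

```bash
python3 - <<'E'
from h import *
c=world(snap('wrist','w4')); redang(c)
s=snap('side','s4')
for f in('side0','s4'):
    im=load(f)['image'].astype(int); m=(im[...,2]>70)&(im[...,2]>2.2*im[...,1])&(im[...,2]>2.2*im[...,0]); m[:, :215]=0;m[230:]=0;m[:,275:]=0
    v,u=np.where(m); print(f,len(u),u.min(),u.max(),v.min(),v.max(),[(k,v[u==k].min(),v[u==k].max()) for k in(225,240,265) if (u==k).any()])
for t in(.2,.3,.4,.5,.55,.577):print(t,proj(s,[U(.084*np.sin(t),y,.105+.084*np.cos(t)) for y in(.078,-.078)]).round(1).tolist())
E
```

```text
[(240, np.int64(209), np.int64(221), np.float64(0.266), np.float64(0.373)), (299, np.int64(209), np.int64(220), np.float64(0.268), np.float64(0.366)), (357, np.int64(209), np.int64(220), np.float64(0.269), np.float64(0.368))]
side0 267 215 272 178 206 [(225, np.int64(195), np.int64(199)), (240, np.int64(189), np.int64(193)), (265, np.int64(180), np.int64(184))]
s4 331 215 273 179 229 [(225, np.int64(196), np.int64(228)), (240, np.int64(190), np.int64(194)), (265, np.int64(181), np.int64(185))]
0.2 [[218.7, 200.4], [276.4, 178.8]]
0.3 [[217.5, 199.1], [274.9, 177.7]]
0.4 [[216.3, 198.1], [273.5, 176.8]]
0.5 [[215.3, 197.4], [272.2, 176.4]]
0.55 [[214.8, 197.2], [271.5, 176.2]]
0.577 [[214.6, 197.2], [271.2, 176.2]]
```

The rib is moving: it is now at about 0.37. I'll push on to just short of the line.

Call:
{"fn": "play_rows", "kwargs": {"rows": [{"slide": [0.06, -0.01, -0.015], "delta_rot": [0, 0, 0], "fingers": -1}, {"slide": [0.06, 0, -0.015], "delta_rot": [0, 0, 0], "fingers": -1}, {"slide": [0.04, 0, -0.01], "delta_rot": [0, 0, 0], "fingers": -1}, {"slide": [0, 0, 0], "delta_rot": [0, 0, 0], "fingers": -1}]}}

```text
time_s: 9.4
tcp_pos: [0.6131, 0.1067, 0.1764]
eef_rot: [-180.0, -0.0, 166.1]
contact_force: [0.6, 1.0, 0.4]
gripper_width: 0.0004
gripper_force: 0.0
```

```bash
python3 - <<'E'
from h import *
c=world(snap('wrist','w5')); redang(c); go(.016,0,.178)
q=proj(c,[U(0,-.082,.191),U(0,-.104,.191)]);print(q.round(1))
im=c['image'].mean(2); u=int(q.mean(0)[0])
v=int(q[0,1]); print([(k,int(im[k,u-4:u+5].mean())) for k in range(v-8,v+9)])
E
```

```text
[(195, np.int64(217), np.int64(229), np.float64(0.037), np.float64(0.133)), (249, np.int64(214), np.int64(220), np.float64(0.017), np.float64(0.067)), (303, np.int64(214), np.int64(215), np.float64(0.019), np.float64(0.033)), (358, np.int64(214), np.int64(216), np.float64(0.02), np.float64(0.041))]
world [0.6064 0.1087 0.178 ] tool shift/0.15 [ 0.048  0.002 -0.012] if-aligned [ 0.048  0.003 -0.012] rot/0.08 [-0.   -0.01 -0.05]
[[171.3 212.4]
 [131.  212.6]]
[(204, 200), (205, 199), (206, 200), (207, 200), (208, 200), (209, 202), (210, 211), (211, 163), (212, 42), (213, 51), (214, 63), (215, 186), (216, 208), (217, 201), (218, 200), (219, 200), (220, 200)]
```

Call:
{"fn": "play_rows", "kwargs": {"rows": [{"slide": [0.03, 0, -0.012], "delta_rot": [0, 0, 0], "fingers": -1}, {"slide": [0.02, 0, 0], "delta_rot": [0, 0, 0], "fingers": -1}, {"slide": [0, 0, 0], "delta_rot": [0, 0, 0], "fingers": -1}, {"slide": [-0.1, 0, 0], "delta_rot": [0, 0, 0], "fingers": -1}, {"slide": [-0.05, 0, -0.3], "delta_rot": [0, 0, 0], "fingers": -1}, {"slide": [-0.15, -0.15, -0.3], "delta_rot": [0, 0, 0], "fingers": -1}, {"slide": [0, 0, 0], "delta_rot": [0, 0, 0], "fingers": -1}, {"slide": [0, 0, 0], "delta_rot": [0, 0, 0], "fingers": -1}]}}

```text
time_s: 10.45
tcp_pos: [0.6452, 0.0754, 0.2675]
eef_rot: [180.0, -0.0, 166.0]
contact_force: [0.1, 0.5, 0.4]
gripper_width: 0.0002
gripper_force: 0.0
```

```bash
python3 - <<'E'
from h import *
c=world(snap('wrist','w6')); redang(c); print(c['state']['tcp_pos']); 
q=proj(c,[U(0,-.082,.191)]);print(q.round(1))
u,v=q[0].astype(int)
im=c['image'][v-30:v+30,u-40:u+50]
cv2.imwrite('pics/w6b.png',cv2.resize(np.clip(im*1.3,0,255).astype(np.uint8),None,fx=8,fy=8,interpolation=cv2.INTER_CUBIC))
E
```

```text
[(264, np.int64(134), np.int64(138), np.float64(0.005), np.float64(0.054)), (300, np.int64(134), np.int64(138), np.float64(0.007), np.float64(0.056)), (336, np.int64(134), np.int64(138), np.float64(0.009), np.float64(0.058)), (372, np.int64(134), np.int64(138), np.float64(0.011), np.float64(0.06))]
[0.64516574 0.07540353 0.26749111]
[[249.  133.1]]
```

View pics/w6b.png

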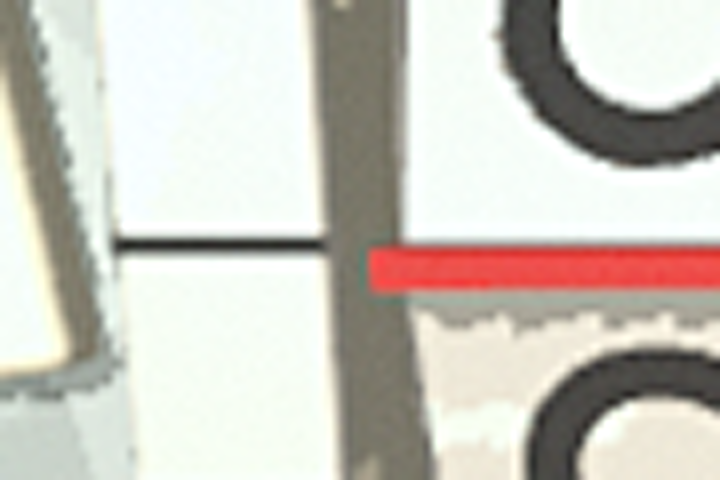

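The red band is centred at crop row 269 and the line at row 244. That puts the rib about 2.2 mm (0.027 rad) ahead of the line, so one more small push is needed.

```bash
python3 - <<'E'
from h import *
go(.045,0,.178); go(.014,0,.178)
E
```

```text
world [0.6346 0.1018 0.178 ] tool shift/0.15 [0.107 0.154 0.593] if-aligned [0.107 0.154 0.593] rot/0.08 [-0.01 -0.02 -0.06]
world [0.6045 0.1092 0.178 ] tool shift/0.15 [0.313 0.153 0.593] if-aligned [0.314 0.154 0.593] rot/0.08 [-0.01 -0.02 -0.06]
```

Call:
{"fn": "play_rows", "kwargs": {"rows": [{"slide": [0.05, 0.15, 0.3], "delta_rot": [0, 0, 0], "fingers": -1}, {"slide": [0.05, 0, 0.293], "delta_rot": [0, 0, 0], "fingers": -1}, {"slide": [0, 0, 0], "delta_rot": [0, 0, 0], "fingers": -1}, {"slide": [0.1, 0, 0], "delta_rot": [0, 0, 0], "fingers": -1}, {"slide": [0.06, 0, 0], "delta_rot": [0, 0, 0], "fingers": -1}, {"slide": [0.03, 0, 0], "delta_rot": [0, 0, 0], "fingers": -1}, {"slide": [0, 0, 0], "delta_rot": [0, 0, 0], "fingers": -1}]}}

```text
time_s: 11.38
tcp_pos: [0.6082, 0.1083, 0.1802]
eef_rot: [179.9, 0.1, 166.1]
contact_force: [-0.1, 0.5, 0.2]
gripper_width: 0.0005
gripper_force: 0.0
```

```bash
python3 - <<'E'
from h import *
go(.014,0,.178)
E
```

```text
world [0.6045 0.1092 0.178 ] tool shift/0.15 [ 0.026 -0.     0.015] if-aligned [ 0.026 -0.     0.015] rot/0.08 [ 0.01  0.02 -0.05]
```

Call:
{"fn": "play_rows", "kwargs": {"rows": [{"slide": [0.015, 0, 0], "delta_rot": [0, 0, 0], "fingers": -1}, {"slide": [0, 0, 0], "delta_rot": [0, 0, 0], "fingers": -1}, {"slide": [0, 0, 0], "delta_rot": [0, 0, 0], "fingers": -1}]}}

```text
time_s: 11.75
tcp_pos: [0.606, 0.1085, 0.179]
eef_rot: [-180.0, -0.0, 166.1]
contact_force: [-0.0, -0.5, -0.0]
gripper_width: 0.0003
gripper_force: 0.0
```

Call:
{"fn": "play_rows", "kwargs": {"rows": [{"slide": [-0.1, 0, 0], "delta_rot": [0, 0, 0], "fingers": -1}, {"slide": [-0.05, 0, -0.3], "delta_rot": [0, 0, 0], "fingers": -1}, {"slide": [-0.05, -0.15, -0.28], "delta_rot": [0, 0, 0], "fingers": -1}, {"slide": [0, 0, 0], "delta_rot": [0, 0, 0], "fingers": -1}, {"slide": [0, 0, 0], "delta_rot": [0, 0, 0], "fingers": -1}]}}

```text
time_s: 12.38
tcp_pos: [0.6299, 0.0793, 0.2656]
eef_rot: [180.0, -0.0, 166.0]
contact_force: [-0.2, -0.6, -1.2]
gripper_width: 0.0002
gripper_force: 0.0
```

```bash
cat >> h.py <<'E'
def offs(c):
    im=c['image'].astype(float);q=proj(c,[U(0,-.082,.191),U(0,-.104,.191),U(0,-.082,.189),U(.01,-.082,.191)])
    u0=int(q[:2,0].mean());v=int(q[0,1]);g=im[v-9:v+10,u0-5:u0+6].mean((1,2));w=np.clip(.8*np.median(g)-g,0,None);lv=(w*np.arange(v-9,v+10)).sum()/w.sum()
    m=(im[...,2]>90)&(im[...,2]>2.2*im[...,1])&(im[...,2]>2.2*im[...,0]);cs=[]
    for u in range(int(q[0,0])+15,int(q[0,0])+60,5):
        k=np.where(m[v-30:v+40,u])[0]
        if len(k):cs.append((k.min()+v-30,k.max()+v-30))
    print('line',lv.round(2),'pred',q.round(1).tolist(),'red',np.mean(cs,0),'tcp',c['state']['tcp_pos'])
E
python3 - <<'E'
from h import *
offs(world(load('w6'))); c=world(snap('wrist','w7')); offs(c); redang(c)
E
```

```text
line 133.28 pred [[249.0, 133.1], [222.4, 133.2], [249.6, 133.0], [249.9, 145.4]] red [134. 138.] tcp [0.64516574 0.07540353 0.26749111]
line 152.64 pred [[249.7, 152.5], [223.3, 152.6], [250.2, 152.3], [250.5, 164.4]] red [152.11111111 156.88888889] tcp [0.62989928 0.07927414 0.26558388]
[(265, np.int64(152), np.int64(157), np.float64(-0.007), np.float64(0.053)), (300, np.int64(152), np.int64(157), np.float64(-0.005), np.float64(0.055)), (336, np.int64(152), np.int64(157), np.float64(-0.003), np.float64(0.057)), (371, np.int64(152), np.int64(156), np.float64(-0.002), np.float64(0.048))]
```

```bash
python3 - <<'E'
from h import *
go(.04,0,.178)
E
```

```text
world [0.6297 0.103  0.178 ] tool shift/0.15 [0.035 0.153 0.58 ] if-aligned [0.036 0.153 0.58 ] rot/0.08 [-0.01 -0.02 -0.06]
```

Call:
{"fn": "play_rows", "kwargs": {"rows": [{"slide": [0, 0.15, 0.3], "delta_rot": [0, 0, 0], "fingers": -1}, {"slide": [0.03, 0, 0.28], "delta_rot": [0, 0, 0], "fingers": -1}, {"slide": [0, 0, 0], "delta_rot": [0, 0, 0], "fingers": -1}, {"slide": [0.1, 0, 0], "delta_rot": [0, 0, 0], "fingers": -1}, {"slide": [0.06, 0, 0], "delta_rot": [0, 0, 0], "fingers": -1}, {"slide": [0, 0, 0], "delta_rot": [0, 0, 0], "fingers": -1}, {"slide": [0, 0, 0], "delta_rot": [0, 0, 0], "fingers": -1}]}}

```text
time_s: 13.3
tcp_pos: [0.6078, 0.1084, 0.1802]
eef_rot: [179.9, 0.1, 166.1]
contact_force: [-0.6, 0.3, 0.1]
gripper_width: -0.0001
gripper_force: 0.0
```

```bash
python3 - <<'E'
from h import *
go(.013,0,.178)
E
```

```text
world [0.6035 0.1094 0.178 ] tool shift/0.15 [ 0.029 -0.     0.015] if-aligned [ 0.029 -0.     0.015] rot/0.08 [ 0.01  0.02 -0.05]
```

Call:
{"fn": "play_rows", "kwargs": {"rows": [{"slide": [0.015, 0, 0.01], "delta_rot": [0, 0, 0], "fingers": -1}, {"slide": [0.015, 0, 0], "delta_rot": [0, 0, 0], "fingers": -1}, {"slide": [0, 0, 0], "delta_rot": [0, 0, 0], "fingers": -1}, {"slide": [0, 0, 0], "delta_rot": [0, 0, 0], "fingers": -1}]}}

```text
time_s: 13.8
tcp_pos: [0.6031, 0.1093, 0.1777]
eef_rot: [-180.0, 0.0, 166.1]
contact_force: [0.0, 0.7, -0.0]
gripper_width: 0.0007
gripper_force: 0.4
```

Call:
{"fn": "play_rows", "kwargs": {"rows": [{"slide": [-0.1, 0, 0], "delta_rot": [0, 0, 0], "fingers": -1}, {"slide": [-0.1, 0, -0.3], "delta_rot": [0, 0, 0], "fingers": -1}, {"slide": [-0.1, -0.15, -0.29], "delta_rot": [0, 0, 0], "fingers": -1}, {"slide": [0, 0, 0], "delta_rot": [0, 0, 0], "fingers": -1}, {"slide": [0, 0, 0], "delta_rot": [0, 0, 0], "fingers": -1}]}}

```text
time_s: 14.42
tcp_pos: [0.6414, 0.0763, 0.2654]
eef_rot: [-180.0, -0.1, 166.0]
contact_force: [0.1, -0.4, -0.6]
gripper_width: 0.0006
gripper_force: 0.0
```

```bash
python3 - <<'E'
from h import *
c=world(snap('wrist','w8')); offs(c); redang(c); go(-.12,.13,.30)
E
```

```text
line 138.29 pred [[248.8, 138.1], [222.1, 138.2], [249.4, 138.0], [249.6, 150.4]] red [135. 139.] tcp [0.64136223 0.07633547 0.26537128]
[(264, np.int64(135), np.int64(139), np.float64(-0.033), np.float64(0.015)), (300, np.int64(135), np.int64(139), np.float64(-0.031), np.float64(0.017)), (336, np.int64(135), np.int64(139), np.float64(-0.029), np.float64(0.019)), (372, np.int64(135), np.int64(138), np.float64(-0.027), np.float64(0.011))]
world [0.505  0.2671 0.3   ] tool shift/0.15 [ 1.187  1.015 -0.233] if-aligned [ 1.181  1.021 -0.235] rot/0.08 [-0.01 -0.02 -0.06]
```

The rib is at about -0.01 rad, well within tolerance. Now to tip the pawl back over from its -x side.

Call:
{"fn": "play_rows", "kwargs": {"rows": [{"slide": [0.32, 0.25, -0.1], "delta_rot": [0, 0, 0], "fingers": -1}, {"slide": [0.32, 0.25, -0.1], "delta_rot": [0, 0, 0], "fingers": -1}, {"slide": [0.32, 0.25, -0.04], "delta_rot": [0, 0, 0], "fingers": -1}, {"slide": [0.32, 0.26, 0], "delta_rot": [0, 0, 0], "fingers": -1}, {"slide": [0.03, 0, 0], "delta_rot": [0, 0, 0], "fingers": -1}, {"slide": [0, 0, 0], "delta_rot": [0, 0, 0], "fingers": -1}]}}

```text
time_s: 15.22
tcp_pos: [0.4866, 0.2709, 0.3013]
eef_rot: [-179.9, -0.0, 166.2]
contact_force: [0.3, -0.1, 0.3]
gripper_width: 0.0004
gripper_force: 0.0
```

```bash
python3 - <<'E'
from h import *
print(r.get_state()['joints']);go(-.135,.13,.205)
E
```

```text
[ 4.92457500e+01  7.13313432e+00 -7.40886684e+00 -3.23013253e-03
 -7.55442436e+01 -1.53045240e+02]
world [0.4904 0.2707 0.205 ] tool shift/0.15 [-0.025  0.005  0.642] if-aligned [-0.025  0.004  0.642] rot/0.08 [-0.02 -0.01 -0.03]
```

Call:
{"fn": "play_rows", "kwargs": {"rows": [{"slide": [0, 0, 0.32], "delta_rot": [0, 0, 0], "fingers": -1}, {"slide": [0, 0, 0.32], "delta_rot": [0, 0, 0], "fingers": -1}, {"slide": [0, 0, 0], "delta_rot": [0, 0, 0], "fingers": -1}, {"slide": [-0.1, 0, 0], "delta_rot": [0, 0, 0], "fingers": -1}, {"slide": [-0.1, 0, 0], "delta_rot": [0, 0, 0], "fingers": -1}, {"slide": [-0.1, 0, 0], "delta_rot": [0, 0, 0], "fingers": -1}, {"slide": [-0.1, 0, 0], "delta_rot": [0, 0, 0], "fingers": -1}, {"slide": [-0.1, 0, 0], "delta_rot": [0, 0, 0], "fingers": -1}]}}

```text
time_s: 16.23
tcp_pos: [0.5619, 0.2524, 0.2073]
eef_rot: [179.9, 0.1, 166.1]
contact_force: [0.6, 0.1, 0.4]
gripper_width: 0.0004
gripper_force: 0.0
```

```bash
python3 - <<'E'
from h import *
go(-.062,.13,.205); print(r.get_state()['contact_force'])
E
```

```text
world [0.5613 0.2534 0.205 ] tool shift/0.15 [0.005 0.006 0.015] if-aligned [0.005 0.006 0.015] rot/0.08 [ 0.02  0.02 -0.06]
[0.64670304 0.13819759 0.35327171]
```

Now to let it drop, retreat back and up, and look from the position used before.

Call:
{"fn": "play_rows", "kwargs": {"rows": [{"slide": [0, 0, 0], "delta_rot": [0, 0, 0], "fingers": -1}, {"slide": [0, 0, 0], "delta_rot": [0, 0, 0], "fingers": -1}, {"slide": [0.2, 0, 0], "delta_rot": [0, 0, 0], "fingers": -1}, {"slide": [0, 0, -0.35], "delta_rot": [0, 0, 0], "fingers": -1}, {"slide": [0, 0, -0.35], "delta_rot": [0, 0, 0], "fingers": -1}, {"slide": [-0.3, -0.25, 0], "delta_rot": [0, 0, 0], "fingers": -1}, {"slide": [-0.3, -0.25, 0], "delta_rot": [0, 0, 0], "fingers": -1}, {"slide": [-0.3, -0.25, 0], "delta_rot": [0, 0, 0], "fingers": -1}]}}

```text
time_s: 17.23
tcp_pos: [0.6355, 0.117, 0.3113]
eef_rot: [180.0, 0.0, 166.2]
contact_force: [1.1, 1.7, 0.3]
gripper_width: 0.0007
gripper_force: 0.0
```

Call:
{"fn": "play_rows", "kwargs": {"rows": [{"slide": [0, -0.25, 0.1], "delta_rot": [0, 0, 0], "fingers": -1}, {"slide": [0, 0, 0], "delta_rot": [0, 0, 0], "fingers": -1}, {"slide": [0, 0, 0], "delta_rot": [0, 0, 0], "fingers": -1}]}}

```text
time_s: 17.6
tcp_pos: [0.626, 0.0818, 0.2963]
eef_rot: [180.0, 0.0, 166.1]
contact_force: [-0.1, 1.0, 0.3]
gripper_width: 0.0003
gripper_force: 0.0
```

```bash
python3 - <<'E'
from h import *
c=world(snap('wrist','w9')); offs(c); redang(c); snap('side','s9')
for ph in (28,18,8):
    a=np.radians(ph);print(ph,proj(c,[U(-.052+.058*np.sin(a),y,.171+.058*np.cos(a)) for y in(.095,.149)]).round(1).tolist())
cv2.imwrite('pics/w9b.png',np.clip(c['image'][30:280,130:610]*1.4,0,255).astype(np.uint8).repeat(1,0)) if 0 else cv2.imwrite('pics/w9b.png',np.clip(c['image']*1.3,0,255).astype(np.uint8))
E
```

```text
line 153.78 pred [[256.4, 153.6], [233.1, 153.7], [256.8, 153.4], [257.0, 164.1]] red [150. 154.] tcp [0.62595567 0.081771   0.29627466]
[(269, np.int64(150), np.int64(154), np.float64(-0.043), np.float64(0.014)), (301, np.int64(150), np.int64(154), np.float64(-0.041), np.float64(0.015)), (332, np.int64(150), np.int64(154), np.float64(-0.039), np.float64(0.017)), (364, np.int64(150), np.int64(154), np.float64(-0.038), np.float64(0.018))]
28 [[463.7, 126.3], [530.4, 126.0]]
18 [[467.8, 114.2], [536.3, 113.9]]
8 [[471.1, 100.8], [541.2, 100.5]]
```

View pics/w9b.png

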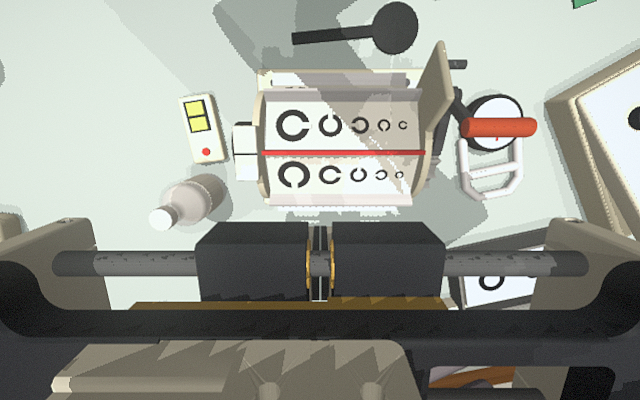

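The handle is down at row 127, against 126 predicted for a seated pawl, and the red rib is on the line. One numeric check of the handle row, then I hand it in.

```bash
python3 - <<'E'
from h import *
for f in('w1','w9'):
    c=world(load(f)); im=c['image'].astype(int); m=(im[...,2]>90)&(im[...,2]>1.7*im[...,1])&(im[...,2]>2*im[...,0]); 
    lo=(110,455) if f=='w9' else (170,500)
    v,u=np.where(m[lo[0]:lo[0]+35,lo[1]+20:lo[1]+80]); v=v+lo[0]
    print(f,len(v),v.mean(),v.min(),v.max(),[proj(c,U(-.052+.058*np.sin(np.radians(a)),.13,.171+.058*np.cos(np.radians(a)))).round(1).tolist() for a in(28,24,19)])
print(r.get_state()['qd'].round(2))
E
```

```text
w1 746 194.11930294906165 170 201 [[[548.4, 196.2]], [[550.5, 193.2]], [[553.0, 189.3]]]
w9 1129 126.95837023914969 117 139 [[[506.9, 126.1]], [[509.1, 121.4]], [[511.7, 115.3]]]
[ 0.42  0.02  0.13  0.    0.05 -0.02]
```

The pawl is seated at about 28°, the drum is at about -0.01 rad, and the arm is clear. Handing in.

```bash
python3 -c "
from plant import r
print(r.close_job())"
```

```text
the job is handed in; nothing more can be done
None
```

I handed the job in at about 17.7 s: the pawl was tipped back, the drum was rolled back until the red rib stood within about 0.01 rad of the line, and the pawl was dropped back into the teeth. These are my camera readings (no verdict came back), and I saw nothing else on the desk moved, though I did not measure it.

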